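# Set the paint stirrer's speed selector and start it

### The arm

A 6-joint arm with a two-finger parallel gripper is mounted at the origin on the work surface. World frame = base frame: x ahead of the robot, y to its left, z up, the work surface at z = 0. Lengths are in m, angles in rad, forces in N, time in s.
With the tool pointing down it reaches from about 0.3 to 0.875 m from the base axis. Payload 6.4 kg.
Tool frame: the origin (TCP) lies midway between the tips of the shut fingers; the grasp point (between the pads) lies env.grasp_offset behind it (env.grasp_offset is the distance from the TCP to the grasp point, in m); z points along the fingers, x is the direction in which the jaws open and shut, and the axes are right-handed (so a half turn about z gives the same grasp; the last joint's range is limited). The gripper opens to 85 mm and grips with 20 to 120 N. Pads are 22 mm wide; open, the fingers measure 114 mm over their backs; the gripper's body (76 mm by 85 mm) begins 54 mm behind the grasp point. The pads swing forward as they close: fully open they stand 13 mm farther back than shut.
Start: joints at [-1.532, 0.181, 1.607, -0, 1.354, -0.206], TCP at [0.139, -0.558, 0.231] pointing down, gripper open.
Joint ranges: [-2.99, 2.99], [-0.89, 2.07], [0.3, 2.58], [-1.14, 4.28], [0, 2.63], [-3.12, 3.12]. Speed limits (rad/s): [2.57, 2.57, 3.01, 3.14, 3.14, 3.14].

### API

Orientations are given as a unit quaternion [x, y, z, w].
In Python, from bench import env, eyes, sign_off gives the robot as it stands.
- The arm moves only by the tool arm_command, never from a script. Its argument "increments" is a list that holds one entry, the list of rows, each a list of 6 numbers: the shift along the tool's x, y, z in cm, then the turn, a rotation vector about the tool's x, y, z in degrees. A call has exactly 8 rows; each row is the pose to reach, as a shift and turn from the pose commanded when the call began, along the tool's axes at that moment; what a row does not reach only later rows make up. A row lasts 1/12 s, in which the tool goes at most 41.7 mm and 7.16 degrees, less where a joint would pass 70% of its speed; a pose out of reach is approached as far as the arm can. A call with a gripper value outside its range is refused whole. "grip" is the gripper's target within -1 to 1 (fully open at 1, half-way at 0, shut at -1), set as the call begins (left out, the last holds). The fingers move at their own pace and stop on an object; the grip force is fixed at half the most. Time passes only in rows, so rows that repeat a pose let the fingers close, or fill a call up. It gives the time, the measured TCP pose, the force and the opening at its end, in the units of the state.
- env.sense(): the state, without advancing time (a new reading comes with each control period).
- eyes.read_camera(name): name is "scene" or "top" or "wrist"; returns a dict with "frame" (480x640x3 uint8, red, green, blue), "fx", "fy", "cx", "cy" (pixels), "origin" and "attitude" of the camera in the world. Camera axes: x right, y down, z forward; pixel columns grow to the right and rows downward; lengths in m; the calibration is good to about 2 mm. A picture is of the moment at which its call begins. There is no depth.
- sign_off(): hands the job in, once; it reports no verdict.
The state is a dict: "clock": time; "q": joint angles; "joint_velocities": joint speeds; "effort": joint torques, N m; "ee_pos": TCP position; "orientation": TCP orientation; "wrist_force": force on the tool from outside, world axes, zero at the start; "wrist_torque": the same for the moment, N m; "finger_gap": opening from 0.0 (shut) to 1.0 (fully open).
Only numpy, scipy, OpenCV 4.12 (cv2) and the standard library are available. Lean on these libraries where they do the work, as an engineer would, in place of code of your own. Each camera call takes 0.05 s, during which the arm holds its last target. There are 200 camera calls.

### The job

With a fingertip, push the lever of the paint stirrer's clicking speed selector round to speed four (the fourth click on from off, marked by a row of four white dots), then press the green start button fully down and let go. Push the lever from its side without gripping it, do not press start at any other speed, and leave the paint jar on the stirrer and the bottle, tub and ink jar beside it standing where they are.

Things in the scene. Friction and masses are not known exactly. Their poses are not given: they have to be found in the camera images.
- stirrer: Paint stirrer fixed to the table: dark grey box 280 (its x) x 220 (y) x 70 mm high, yellow stripe on its front (-x), which faces the robot. Origin: centre of its underside, at table level; x to its back, y left, z up. On its flat top: selector (axis at x -65, y +35), start button (x -98, y -70) and a white round plate (x +85, y 0; 108 across, 10 high) carrying the paint jar.
- dial_axis (a point): Point on the selector's upright axis, level with the stirrer's flat top (70 mm above the table). Fixed. Round the axis a black hub, radius 18 mm, 27 mm high. Marks on the top, beyond the lever's nose: red bar = off; speed n = radial row of n white dots, the first 66 mm from the axis, the next ones 8.5 mm apart.
- lever_face (a point): Point inside the selector's orange lever, on its centre line, 40 mm out from the axis, 14 mm above the stirrer's top; turns with the lever. The lever juts out level from the hub: 12 mm thick, flat upright flanks 18 to 52 mm from the axis, round nose reaching 58 mm, spanning 4 to 28 mm above the stirrer's top; white line along its ridge.
- speed_dial (a joint): Selector angle, rad. 0 = off (lever along the stirrer's +y); grows clockwise from above, via the stirrer's +x to -y. Clicks every 0.5236: off, 1, 2, 3, 4 (2.094), 5 (2.618); stops 0.06 beyond. Starts at off, 1 or 2 (rarely caught between). A sprung detent holds it in each click (about 4 N at 40 mm to get over the hump half-way to the next); it snaps ahead into the next at most 0.1 rad past the hump.
- start_button_top (a point): Centre of the top face of the green round start button (28 mm across, in a black collar 44 mm across and 12 mm high); unpressed its top stands 22 mm above the stirrer's top, 10 mm above the collar. It moves with the button.
- start_button (a joint): Travel of the start button, m: 0 up, 0.006 fully down (about 5 N, spring return).
- paint_jar_mid (a point): Closed jar of blue paint with white cap, 64 mm across, 62 mm tall, standing loose on the stirring plate (80 mm above the table; its top is 142 mm above the table). Point: its centre, half-way up. Leave it.
- medium_bottle_mid (a point): Amber bottle with white cap, 52 mm across, 105 mm tall, standing on the table beside the stirrer. Point: its centre, half-way up. Leave it.
- tub_mid (a point): Empty open white plastic tub, 68 mm across, 45 mm tall, on the table beside the stirrer. Point: its centre, half-way up. Leave it.
- ink_jar_mid (a point): Small dark jar with red cap, 48 mm across, 60 mm tall, on the table beside the stirrer. Point: its centre, half-way up. Leave it.
There are look-alikes about, which are no part of the job. Several things look just like the part that bears ink_jar_mid: the one meant starts farthest to the robot's left.

How it is judged:
On the way, in this order (a step that is already met when the one before it is completed fails the run):
1. the selector rests at speed four, the button not pressed (value of joint speed_dial between 1.9444 and 2.2444 rad and value of joint start_button below 0.002 m), for 0.2 s.
2. the start button is pressed fully down with the selector at speed four (value of joint speed_dial between 1.9444 and 2.2444 rad and value of joint start_button above 0.0048 m), for 0.05 s.
At the end, for the whole second after the job is handed in: The selector stands in the speed-four click (within 0.15 rad), the start button has been pressed at least 4.8 mm of its 6 mm and is up again (within 1.5 mm), and the paint jar, bottle, tub and ink jar stand upright within 15 mm of where they were (value of joint speed_dial between 1.9444 and 2.2444 rad and value of joint start_button below 0.0015 m and distance of each of paint_jar_mid, medium_bottle_mid, tub_mid, ink_jar_mid from where it was at the start of the episode below 0.015 m and angle between each of paint_jar_mid, medium_bottle_mid, tub_mid, ink_jar_mid's own z axis and vertical below 0.3 rad); the robot touches nothing.
It fails at once if the start button is pressed while the selector is not at speed four (value of joint start_button above 0.003 m and not (value of joint speed_dial between 1.9444 and 2.2444 rad)).
It fails at once if the selector's lever is gripped: fingers press on both of its flanks at once (contact force between the fingers and speed_dial_c1 above 1 N and contact force between the fingers and speed_dial_c2 above 1 N).
It fails at once if the paint jar on the stirrer is lifted, tipped or shoved more than 15 mm (distance of paint_jar_mid from where it was at the start of the episode above 0.015 m or angle between paint_jar_mid's own z axis and vertical above 0.3 rad).
It fails at once if the bottle, tub or ink jar is lifted, tipped or shoved more than 15 mm (distance of any of medium_bottle_mid, tub_mid, ink_jar_mid from where it was at the start of the episode above 0.015 m or angle between any of medium_bottle_mid, tub_mid, ink_jar_mid's own z axis and vertical above 0.3 rad).
It also fails if it takes over 58 s, if anything falls off the work surface, if the arm or the gripper's body presses on something with over 40 N, if the wrist force passes 120 N, or if a joint passes its speed limit or range.

## Working session

There is one attempt and no reset: what is moved stays moved. The work goes in short steps, Python scripts to look and compute and a tool call to move; the robot and the scene stay as the last step left them, time stands still between calls to the robot, and variables do not carry over. Pictures are saved under pics/ and viewed, about 8 in all and at most 12, crops included, and the job is handed in when it is done.

Besides the shell and the picture viewer there is one more tool, called after "Request:" as name(argument=value, ...) on one line, values as JSON. arm_command: Moves the arm, as the interface text tells. Its arguments: {"type":"object","properties":{"increments":{"type":"array","items":{"type":"array","items":{"type":"array","items":{"type":"number"}}}},"grip":{"type":"number"}},"required":["increments"]}

```bash
mkdir -p pics; python3 - <<'E'
from bench import env, eyes
import cv2, json
s=env.sense(); print({k:s[k] for k in('clock','ee_pos','orientation','finger_gap')}, env.grasp_offset)
for n in('scene','top'):
    c=eyes.read_camera(n); cv2.imwrite(f'pics/{n}0.png',c['frame'][:,:,::-1])
    print(n,c['fx'],c['fy'],c['cx'],c['cy'],c['origin'],c['attitude'])
E
```

```text
{'clock': 0.0, 'ee_pos': array([ 0.13935219, -0.55727317,  0.23034767]), 'orientation': array([ 7.88147378e-01, -6.15485893e-01, -5.85091184e-04, -6.96194871e-04]), 'finger_gap': 0.9969760431617832} 0.0187
scene 608.0248573229136 608.0248573229136 319.6770834669368 242.04081013085786 [1.27345175 0.01737265 0.96119547] [ 0.66672943  0.66615686 -0.23095772 -0.24158941]
top 545.1444710924485 545.1444710924485 313.2915777077375 230.2773586898521 [0.48849101 0.04228968 1.16762092] [ 0.71579569 -0.69779859  0.02339537 -0.01289617]
```

View pics/top0.png

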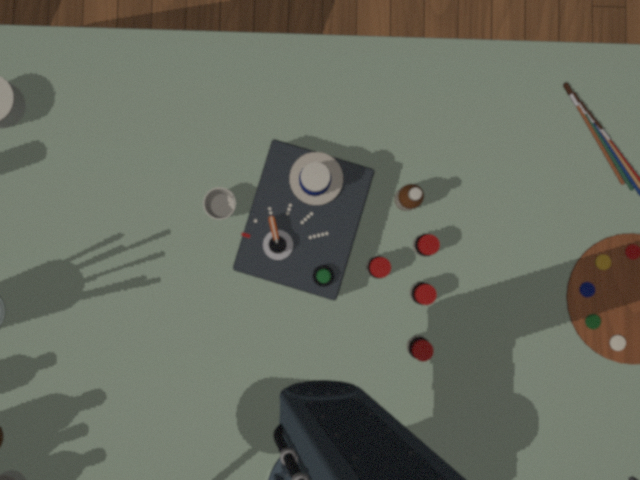

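View pics/scene0.png

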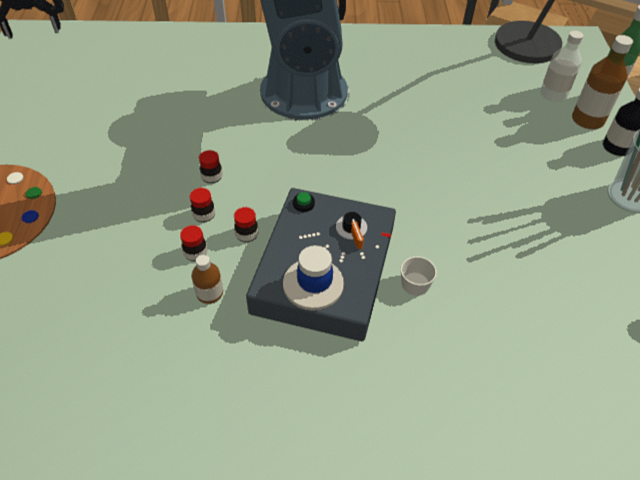

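The top view shows the stirrer at about (304,219), turned a little. Its hub is at (277,245) and the lever's nose at about (271,217), close to the two-dot row. The start button is at (323,275), the paint jar at (315,178), the tub at (220,202) and the bottle at (411,196). There are four red-capped jars, at (380,267), (428,244), (425,293) and (421,349). The one meant is (380,267), as it is farthest to the robot's left (image left = +y). I'll enlarge that area and fit the stirrer's pose.

```bash
cat > h.py <<'E'
import numpy as np, cv2
from scipy.spatial.transform import Rotation as R
def hit(c,uv,z):
    uv=np.atleast_2d(uv).astype(float)
    d=np.c_[(uv[:,0]-c['cx'])/c['fx'],(uv[:,1]-c['cy'])/c['fy'],np.ones(len(uv))]
    d=R.from_quat(c['attitude']).apply(d); o=np.array(c['origin'])
    return o+d*((z-o[2])/d[:,2])[:,None]
def proj(c,p):
    q=R.from_quat(c['attitude']).inv().apply(np.atleast_2d(p)-c['origin'])
    return np.c_[c['fx']*q[:,0]/q[:,2]+c['cx'],c['fy']*q[:,1]/q[:,2]+c['cy']]
def blob(mask):
    n,l,s,ce=cv2.connectedComponentsWithStats(mask.astype(np.uint8)); return [(s[i,4],*ce[i].round(1)) for i in range(1,n) if s[i,4]>5]
E
python3 - <<'E'
from h import *
from bench import eyes
for n,box in(('top',(200,130,240,180)),('scene',(170,140,280,210))):
    c=eyes.read_camera(n); f=c['frame']; x,y,w,h=box
    cv2.imwrite(f'pics/{n}1.png',cv2.resize(f[y:y+h,x:x+w,::-1],None,fx=800/w*.999,fy=800/w*.999,interpolation=cv2.INTER_CUBIC)[:600])
    v=cv2.cvtColor(f,cv2.COLOR_RGB2HSV).astype(int); H,S,V=v[...,0],v[...,1],v[...,2]
    for nm,m,z in(('green',(H>45)&(H<80)&(S>150)&(V>40),.092),('orange',(H>4)&(H<14)&(S>150)&(V>130),.098),('red',((H<4)|(H>175))&(S>150)&(V>90),.07)):
        for b in blob(m):
            print(n,nm,b,hit(c,b[1:],z).round(4)[0]) if nm!='orange' or b[0]>20 else 0
E
```

```text
top red (np.int32(14), np.float64(246.1), np.float64(234.9)) [0.5323 0.1616 0.07  ]
top red (np.int32(323), np.float64(428.2), np.float64(244.4)) [ 0.5225 -0.2061  0.07  ]
top red (np.int32(124), np.float64(632.8), np.float64(251.8)) [ 0.5181 -0.6231  0.07  ]
top red (np.int32(316), np.float64(379.4), np.float64(266.9)) [ 0.4747 -0.1082  0.07  ]
top red (np.int32(325), np.float64(424.9), np.float64(293.8)) [ 0.423  -0.2009  0.07  ]
top red (np.int32(234), np.float64(422.7), np.float64(350.4)) [ 0.3103 -0.1981  0.07  ]
scene green (np.int32(117), np.float64(33.3), np.float64(192.5)) [ 0.447  -0.5252  0.092 ]
scene green (np.int32(149), np.float64(303.3), np.float64(198.8)) [0.46   0.0022 0.092 ]
scene orange (np.int32(1166), np.float64(20.7), np.float64(183.9)) [ 0.4296 -0.5527  0.098 ]
scene orange (np.int32(67), np.float64(357.2), np.float64(231.8)) [0.5485 0.1032 0.098 ]
scene orange (np.int32(156), np.float64(9.8), np.float64(248.7)) [ 0.5918 -0.5232  0.098 ]
scene red (np.int32(258), np.float64(208.3), np.float64(158.7)) [ 0.3249 -0.2004  0.07  ]
scene red (np.int32(327), np.float64(200.3), np.float64(197.1)) [ 0.4362 -0.2042  0.07  ]
scene red (np.int32(335), np.float64(244.6), np.float64(216.9)) [ 0.4884 -0.112   0.07  ]
scene red (np.int32(366), np.float64(191.6), np.float64(235.5)) [ 0.536  -0.2089  0.07  ]
scene red (np.int32(29), np.float64(385.8), np.float64(234.5)) [0.5314 0.1604 0.07  ]
```

View pics/top1.png

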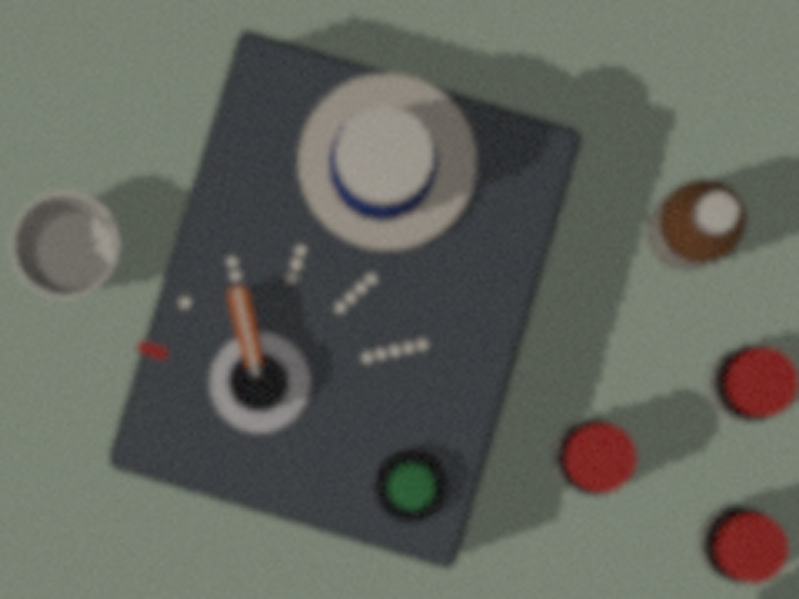

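View pics/scene1.png

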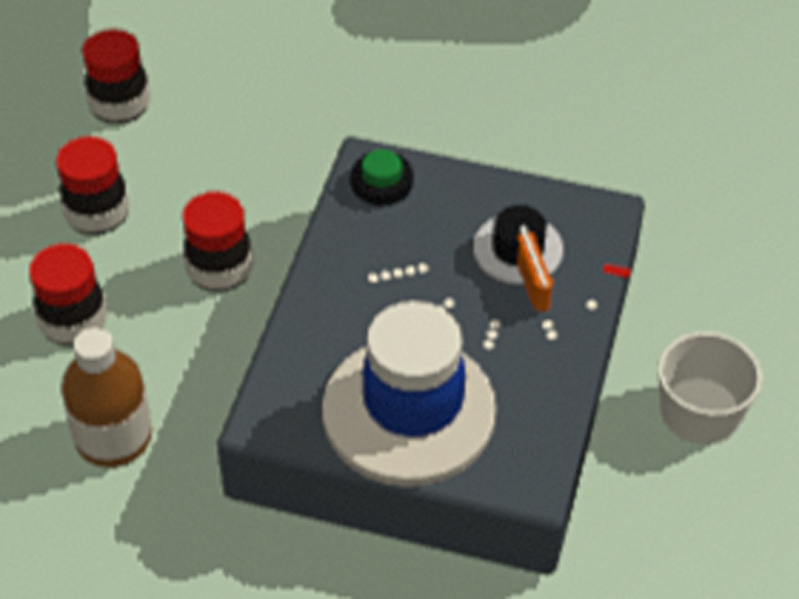

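Lever points at the two-dot row (crop 235,280), so it starts at speed two. The order 1→5 runs clockwise, and the four-dot row is at crop (339..373, 310..278). The ink jar meant is at crop (598,457), the leftmost of the red caps. Next I fit the stirrer's pose.

```bash
cat > fit.py <<'E'
from h import *
from bench import eyes,env
from scipy.optimize import least_squares
d=lambda n,k:(-65+(66+8.5*(k))*np.sin(n*.5236),35+(66+8.5*k)*np.cos(n*.5236),70)
T=[((-140,110,70),(113,462)),((140,110,70),(245,32)),((140,-110,70),(580,133)),((-140,-110,70),(452,566)),((-98,-70,92),(410,487)),(d(1,0),(185,302)),(d(2,0),(235,280)),(d(3,0),(292,279)),(d(3,2),(301,249)),(d(4,0),(339,310)),(d(4,3),(373,278)),(d(5,0),(366,357)),(d(5,4),(424,345)),((85,0,80),(387,162))]
S=[((-140,-110,70),(348,137)),((-140,110,70),(643,200)),((140,110,70),(555,522)),((140,-110,70),(222,442)),((-98,-70,92),(382,163)),(d(1,0),(592,304)),(d(2,0),(547,325)),(d(3,0),(494,325)),(d(5,0),(423,268)),(d(5,4),(374,278))]
ct,cs=eyes.read_camera('top'),eyes.read_camera('scene')
tp,tu=[np.array(a,float) for a in zip(*T)]; sp,su=[np.array(a,float) for a in zip(*S)]
tu=tu/3.33+[200,130]; su=su/2.854+[170,140]
W=lambda v,p:R.from_euler('z',v[2]).apply(p/1000)+[v[0],v[1],0]
def r1(v): return (proj(ct,W(v,tp))-tu)
def r2(v): return (proj(cs,W(v,sp))-su)
for f in(lambda v:r1(v).ravel(),lambda v:r2(v).ravel(),lambda v:np.r_[r1(v).ravel(),r2(v).ravel()]):
    o=least_squares(f,[.56,.06,-.3],loss='soft_l1'); print(o.x.round(4),np.abs(o.fun).max().round(2),o.fun.std().round(2))
v=o.x; np.save('v.npy',v)
print('top resid',r1(v).round(1).tolist()); print('scene',r2(v).round(1).tolist())
for n,p in(('dial',(-65,35,70)),('btn',(-98,-70,92)),('jar',(85,0,111))): print(n,W(v,np.array([p],float)).round(4))
for k in range(6):
    a=k*.5236; print(k,W(v,np.array([[-65+40*np.sin(a),35+40*np.cos(a),84.]])).round(4))
for n,uv,z in(('tub',(220,202),.045),('bottle',(415,194),.105),('ink',(379.4,266.9),.06)): print(n,hit(ct,uv,z).round(3))
# lever white line: crop (255,370)->(238,290)
a,b=hit(ct,np.array([[255,370],[238,290]])/3.33+[200,130],.098); e=b-a; print('lever dial angle',np.pi/2-(np.arctan2(e[1],e[0])-v[2]))
s=env.sense();print(R.from_quat(s['orientation']).as_matrix().round(3),s['clock'])
E
python3 fit.py
```

```text
[ 0.5672  0.0456 -0.2728] 2.76 0.97
[ 0.5676  0.0441 -0.2783] 3.96 1.38
[ 0.5673  0.045  -0.2736] 3.15 1.17
top resid [[-2.5, 0.7], [-0.5, -2.2], [2.4, -0.6], [0.6, 1.8], [0.6, -0.0], [0.5, 0.0], [0.6, -1.3], [0.4, -0.3], [0.2, 0.7], [0.6, -0.6], [-0.4, 0.4], [0.4, 0.2], [-0.6, 0.1], [0.8, -0.3]]
scene [[-0.6, -2.4], [2.2, -2.3], [2.3, 2.0], [-3.2, 0.6], [0.5, -0.5], [0.0, 0.2], [0.4, -0.2], [0.6, -0.4], [0.6, -0.1], [0.4, -0.3]]
dial [[0.5142 0.0963 0.07  ]]
btn [[0.454  0.0041 0.092 ]]
jar [[0.6491 0.0221 0.111 ]]
0 [[0.525  0.1348 0.084 ]]
1 [[0.5428 0.1242 0.084 ]]
2 [[0.5529 0.1062 0.084 ]]
3 [[0.5527 0.0855 0.084 ]]
4 [[0.5421 0.0677 0.084 ]]
5 [[0.5241 0.0575 0.084 ]]
tub [[0.6   0.22  0.045]]
bottle [[ 0.62  -0.171  0.105]]
ink [[ 0.475 -0.11   0.06 ]]
lever dial angle 1.0596372292192417
[[ 0.242 -0.97  -0.   ]
 [-0.97  -0.242  0.001]
 [-0.001 -0.    -1.   ]] 0.3
```

The fit agrees between cameras to about 1.5 mm; the larger residuals are at the rounded corners. The lever reads 1.06 rad, so speed two. I'll push with the shut fingers, jaw axis along the lever: the 22 mm pad edges touch the flank with the tool centre 17 mm from the lever's centre line.

```bash
cat > go.py <<'E'
from h import *
from bench import env
v=np.load('v.npy')
def W(x,y): return R.from_euler('z',v[2]).apply([x,y,0])+[v[0],v[1],0]
def lev(a,gap,r=42):  # tool pose beside lever at angle a: returns xy, yaw of tool x (radial)
    u=np.array([np.sin(a),np.cos(a)]); t=np.array([np.cos(a),-np.sin(a)])
    p=np.array([-65,35])+r*u-(17+gap)*t
    return W(*p/1000)[:2], np.arctan2(u[1],u[0])+v[2]
def inc(xy,z,yaw,s=None):
    s=s or env.sense(); R0=R.from_quat(s['orientation'])
    Rg=R.from_matrix(np.c_[[np.cos(yaw),np.sin(yaw),0],[np.sin(yaw),-np.cos(yaw),0],[0,0,-1]])
    d=R0.inv().apply(np.r_[xy,z]-s['ee_pos'])*100
    return np.r_[d,np.degrees((R0.inv()*Rg).as_rotvec())].round(2).tolist()
E
python3 - <<'E'
from go import *
xy,yaw=lev(1.0472,12); print(xy,np.degrees(yaw)); print(inc(xy,.2,yaw))
E
```

```text
[0.54768793 0.13478224] 14.321167649267112
[-57.28, -56.4, 3.14, -0.04, 0.02, -90.3]
```

Request:
arm_command(increments=[[[-2, -2, 0, 0, 0, -4], [-5, -5, 0.2, 0, 0, -8], [-8, -8, 0.4, 0, 0, -12], [-11, -11, 0.6, 0, 0, -16], [-14, -14, 0.8, 0, 0, -20], [-17, -17, 1, 0, 0, -24], [-20, -20, 1.2, 0, 0, -28], [-22, -22, 1.2, 0, 0, -32]]], grip=-1)

```text
clock: 0.97
ee_pos: [0.3002, -0.2884, 0.219]
orientation: [0.928, -0.373, 0.0, -0.0]
wrist_force: [0.1, -0.9, -0.5]
finger_gap: -0.0
```

```bash
python3 - <<'E'
from go import *
xy,yaw=lev(1.0472,12); print(inc(xy,.2,yaw))
E
```

```text
[-11.39, -47.68, 1.93, -0.04, -0.01, -58.08]
```

Request:
arm_command(increments=[[[-0.7, -3, 0.1, 0, 0, -4], [-1.5, -6, 0.2, 0, 0, -8], [-2.3, -9.5, 0.4, 0, 0, -12], [-3.1, -13, 0.6, 0, 0, -16], [-3.9, -16.5, 0.8, 0, 0, -20], [-4.7, -20, 0.9, 0, 0, -24], [-5.4, -23, 1, 0, 0, -28], [-6, -25, 1, 0, 0, -32]]])

```text
clock: 1.63
ee_pos: [0.4308, -0.067, 0.2093]
orientation: [0.995, -0.102, 0.0, -0.0]
wrist_force: [0.0, 0.1, -0.4]
finger_gap: 0.002
```

```bash
python3 - <<'E'
from go import *
xy,yaw=lev(1.0472,12); print(inc(xy,.2,yaw))
E
```

```text
[7.36, -22.13, 0.95, -0.02, -0.04, -26.0]
```

Request:
arm_command(increments=[[[1, -3, 0.1, 0, 0, -4], [2, -6, 0.3, 0, 0, -8], [3, -9, 0.5, 0, 0, -12], [4, -12, 0.6, 0, 0, -16], [5, -15, 0.7, 0, 0, -20], [6, -18, 0.8, 0, 0, -24], [7, -21, 0.9, 0, 0, -26], [7.4, -22.1, 0.9, 0, 0, -26]]])

```text
clock: 2.3
ee_pos: [0.5493, 0.1345, 0.2001]
orientation: [0.992, 0.124, 0.0, -0.001]
wrist_force: [-1.1, 0.1, -0.2]
finger_gap: -0.0
```

```bash
python3 - <<'E'
from go import *
from bench import eyes
xy,yaw=lev(1.0472,12); print(inc(xy,.082,yaw))
c=eyes.read_camera('wrist'); f=c['frame'][:,:,::-1].copy()
for n in range(6):
    a=n*.5236; p=np.r_[W(*(np.array([-65,35])+66*np.array([np.sin(a),np.cos(a)]))/1000)[:2],.07]
    u=proj(c,p)[0]; cv2.circle(f,tuple(int(round(q)) for q in u),6,(255,0,255),1)
for p in (np.r_[W(-.098,-.07)[:2],.092],np.r_[W(-.065,.035)[:2],.097],np.r_[xy,.082]):
    u=proj(c,p)[0]; cv2.circle(f,tuple(int(round(q)) for q in u),6,(0,255,255),1)
cv2.imwrite('pics/w0.png',f)
E
```

```text
[-0.16, -0.05, 11.81, -0.05, -0.05, -0.07]
```

View pics/w0.png

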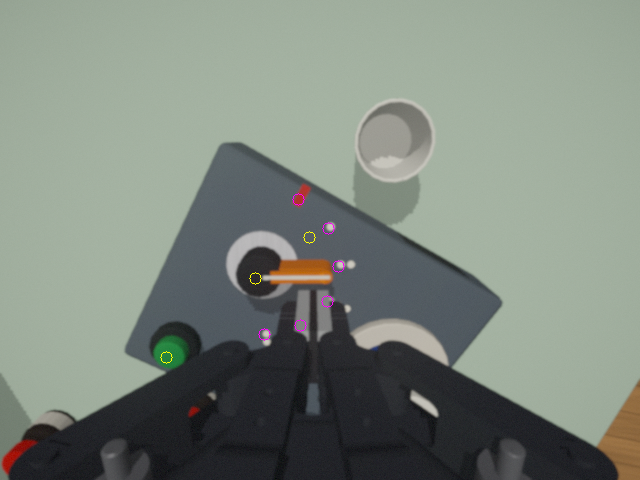

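The overlay falls on the dots (e.g. the 2-row at (340,265)), and the drop point (309,237) lies clear of the lever's flank on its off side. I'll descend there.

Request:
arm_command(increments=[[[-0.1, 0, 2, 0, 0, 0], [-0.1, 0, 4, 0, 0, 0], [-0.1, 0, 6, 0, 0, 0], [-0.1, 0, 8, 0, 0, 0], [-0.1, 0, 9.5, 0, 0, 0], [-0.1, 0, 11, 0, 0, 0], [-0.1, 0, 11.6, 0, 0, 0], [-0.1, 0, 11.6, 0, 0, 0]]])

```text
clock: 3.02
ee_pos: [0.5456, 0.1302, 0.0827]
orientation: [0.993, 0.122, -0.002, -0.0]
wrist_force: [0.0, 0.3, -0.5]
finger_gap: -0.004
```

```bash
python3 - <<'E'
from go import *
for a,g in((1.0472,5),(1.0472,0),(1.1,0),(1.18,0),(1.26,0),(1.34,0),(1.42,0),(1.5,0),(1.57,0)): print(a,g,inc(*[lev(a,g)[0],.083,lev(a,g)[1]]))
E
```

```text
1.0472 5 [0.32, 0.31, -0.03, -0.03, 0.2, -0.36]
1.0472 0 [0.32, 0.81, -0.03, -0.03, 0.2, -0.36]
1.1 0 [0.41, 1.03, -0.03, -0.03, 0.21, 2.67]
1.18 0 [0.51, 1.38, -0.03, -0.02, 0.21, 7.25]
1.26 0 [0.59, 1.73, -0.03, -0.01, 0.21, 11.83]
1.34 0 [0.64, 2.09, -0.03, -0.0, 0.21, 16.42]
1.42 0 [0.66, 2.45, -0.03, 0.01, 0.21, 21.0]
1.5 0 [0.65, 2.82, -0.03, 0.01, 0.21, 25.59]
1.57 0 [0.62, 3.13, -0.03, 0.02, 0.21, 29.6]
```

Request:
arm_command(increments=[[[0.3, 0.3, 0, 0, 0, 0], [0.3, 0.8, 0, 0, 0, 0], [0.4, 1, 0, 0, 0, 2.7], [0.5, 1.4, 0, 0, 0, 7.2], [0.6, 1.75, 0, 0, 0, 11.8], [0.65, 2.1, 0, 0, 0, 16.4], [0.65, 2.3, 0, 0, 0, 19], [0.65, 2.3, 0, 0, 0, 19]]])

```text
clock: 3.68
ee_pos: [0.5603, 0.1095, 0.0857]
orientation: [0.999, -0.045, 0.001, 0.0]
wrist_force: [0.1, 0.5, -0.3]
finger_gap: 0.001
```

```bash
cat > st.py <<'E'
from go import *
from bench import eyes
from scipy.optimize import minimize_scalar
s=env.sense(); p=R.from_euler('z',-v[2]).apply(s['ee_pos']-[v[0],v[1],0])*1000-[-65,35,0]
M=R.from_quat(s['orientation']).as_matrix(); yaw=np.arctan2(M[1,0],M[0,0])-v[2]
print('rel axis mm',p.round(1),'tool-x as dial angle',round(np.pi/2-yaw,3))
# dial angle at which flank touches the pad's edge face: tangential dist 17
g=np.pi/2-np.arctan2(p[1],p[0]); r=np.hypot(*p[:2]); print('contact angle',round(g+np.arcsin(17/r),3))
for n in('top','scene'):
    c=eyes.read_camera(n); f=c['frame']; w=cv2.cvtColor(f,cv2.COLOR_RGB2HSV).astype(int)
    m=(w[...,0]>4)&(w[...,0]<16)&(w[...,1]>120)&(w[...,2]>70)
    P=np.r_[W(-.065,.035)[:2],.09]; q=proj(c,P)[0]; Y,X=np.nonzero(m); k=np.hypot(X-q[0],Y-q[1])<45
    if k.sum()>3:
        h=hit(c,np.c_[X[k],Y[k]],.09)[:,:2].mean(0)-P[:2]; print(n,'orange px',k.sum(),'dial angle',round(np.pi/2-np.arctan2(h[1],h[0])+v[2],3))
E
python3 st.py
python3 - <<'E'
from go import *
for a in(1.5,1.57,1.64,1.71,1.78,1.85,1.92,1.98,2.04): print(a,inc(*[lev(a,0)[0],.083,lev(a,0)[1]]))
E
```

```text
rel axis mm [40.9 25.2 85.7] tool-x as dial angle 1.386
contact angle 1.38
scene orange px 164 dial angle 1.593
1.5 [-0.07, 0.55, 0.23, -0.01, -0.1, 6.71]
1.57 [0.01, 0.86, 0.23, -0.01, -0.1, 10.72]
1.64 [0.06, 1.17, 0.23, -0.02, -0.1, 14.73]
1.71 [0.09, 1.49, 0.23, -0.02, -0.1, 18.75]
1.78 [0.1, 1.81, 0.23, -0.02, -0.1, 22.76]
1.85 [0.08, 2.12, 0.23, -0.03, -0.1, 26.77]
1.92 [0.04, 2.44, 0.23, -0.03, -0.1, 30.78]
1.98 [-0.01, 2.71, 0.23, -0.03, -0.1, 34.22]
2.04 [-0.07, 2.97, 0.23, -0.04, -0.09, 37.65]
```

The lever has snapped to speed three (camera reads 1.59 rad). Next push takes it over the 3→4 hump, stopping just short of the click.

Request:
arm_command(increments=[[[0, 0.5, 0.1, 0, 0, 6.7], [0, 0.85, 0.2, 0, 0, 10.7], [0.05, 1.2, 0.2, 0, 0, 14.7], [0.1, 1.5, 0.2, 0, 0, 18.7], [0.1, 1.8, 0.2, 0, 0, 22.7], [0.1, 2.1, 0.2, 0, 0, 26.8], [0.05, 2.45, 0.2, 0, 0, 30.8], [0.05, 2.45, 0.2, 0, 0, 30.8]]])

```text
clock: 4.45
ee_pos: [0.5577, 0.0855, 0.0828]
orientation: [0.951, -0.308, 0.0, -0.0]
wrist_force: [-0.4, -0.1, 0.9]
finger_gap: 0.002
```

```bash
python3 st.py
```

```text
rel axis mm [44.8  1.3 82.8] tool-x as dial angle 1.923
contact angle 1.93
top orange px 6 dial angle 2.316
scene orange px 76 dial angle 2.024
```

Request:
arm_command(increments=[[[0, -0.8, 0, 0, 0, 0], [0, -1.5, 0, 0, 0, 0], [0, -1.5, -2, 0, 0, 0], [0, -1.5, -4.5, 0, 0, 0], [0, -1.5, -7, 0, 0, 0], [-3, -1.5, -9.5, 0, 0, 0], [-6, -1.5, -10, 0, 0, 0], [-7, -1.5, -10, 0, 0, 0]]])

```text
clock: 5.22
ee_pos: [0.5087, 0.1415, 0.1847]
orientation: [0.952, -0.306, 0.001, -0.001]
wrist_force: [0.4, 0.8, -0.6]
finger_gap: -0.005
```

```bash
python3 st.py; python3 - <<'E'
from go import *
from bench import eyes
out=[]
for n in('top','scene'):
    c=eyes.read_camera(n); f=c['frame'][:,:,::-1].copy()
    q=proj(c,np.r_[W(-.065,.01)[:2],.09])[0].astype(int)
    out.append(cv2.resize(f[q[1]-55:q[1]+55,q[0]-72:q[0]+72],(400,306),interpolation=cv2.INTER_CUBIC))
cv2.imwrite('pics/l4.png',np.hstack(out))
b=W(-.098,-.07)[:2]; print(b,inc(b,.16,np.radians(-43)))
E
```

```text
rel axis mm [-17.5  42.  184.7] tool-x as dial angle 1.919
contact angle -0.011
top orange px 66 dial angle 2.069
scene orange px 223 dial angle 2.06
[0.45401886 0.00411924] [3.34, 14.21, 2.2, 0.01, -0.02, 7.31]
```

View pics/l4.png

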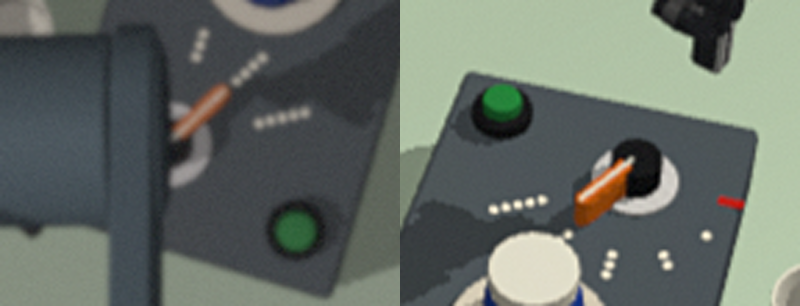

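The lever now lies on the four-dot row: both cameras read 2.06–2.07 rad against 2.094, and the button is up at crop (296,232). I'll go above the button.

Request:
arm_command(increments=[[[0.4, 2, 0, 0, 0, 1], [1, 5, 0.2, 0, 0, 2], [1.6, 7.5, 0.5, 0, 0, 3], [2.2, 10, 1, 0, 0, 4], [2.8, 12, 1.5, 0, 0, 5], [3.3, 14.2, 2, 0, 0, 6], [3.3, 14.2, 2.2, 0, 0, 7], [3.3, 14.2, 2.2, 0, 0, 7]]])

```text
clock: 6.08
ee_pos: [0.4531, 0.0031, 0.1593]
orientation: [0.93, -0.367, -0.001, 0.0]
wrist_force: [-0.2, 0.7, 0.5]
finger_gap: -0.003
```

```bash
python3 - <<'E'
from go import *
b=W(-.098,-.07)[:2]; print(inc(b,.098,np.radians(-43)),env.sense()['ee_pos'])
E
```

```text
[0.01, -0.14, 6.13, 0.05, 0.09, -0.0] [0.45312287 0.00313157 0.15927331]
```

Request:
arm_command(increments=[[[0, -0.1, 2, 0, 0, 0], [0, -0.1, 4, 0, 0, 0], [0, -0.1, 5.5, 0, 0, 0], [0, -0.1, 6.2, 0, 0, 0], [0, -0.1, 6.6, 0, 0, 0], [0, -0.1, 6.9, 0, 0, 0], [0, -0.1, 7.1, 0, 0, 0], [0, -0.1, 7.1, 0, 0, 0]]])

```text
clock: 6.75
ee_pos: [0.4544, 0.0054, 0.0898]
orientation: [0.931, -0.365, 0.0, -0.0]
wrist_force: [-0.9, 1.7, 3.2]
finger_gap: 0.001
```

Request:
arm_command(increments=[[[0, 0, 0.1, 0, 0, 0], [0, 0, 0.2, 0, 0, 0], [0, 0, 0.3, 0, 0, 0], [0, 0, 0.4, 0, 0, 0], [0, 0, 0.5, 0, 0, 0], [0, 0, 0.5, 0, 0, 0], [0, 0, 0.5, 0, 0, 0], [0, 0, 0.5, 0, 0, 0]]])

```text
clock: 7.42
ee_pos: [0.4546, 0.0052, 0.0858]
orientation: [0.931, -0.365, 0.001, -0.0]
wrist_force: [-5.1, 4.1, 16.9]
finger_gap: -0.001
```

Force is 17 N at z = 0.086, which is the nominal full-down height, so the button is bottomed. I'll let go and rise.

Request:
arm_command(increments=[[[0, 0, 0.05, 0, 0, 0], [0, 0, 0, 0, 0, 0], [0, 0, -1, 0, 0, 0], [0, 0, -3, 0, 0, 0], [0, 0, -6, 0, 0, 0], [0, 0, -9, 0, 0, 0], [-2, 4, -12, 0, 0, 0], [-2, 7, -13, 0, 0, 0]]])

```text
clock: 8.08
ee_pos: [0.3926, -0.0315, 0.216]
orientation: [0.932, -0.363, 0.001, 0.0]
wrist_force: [0.9, -0.3, 0.2]
finger_gap: 0.004
```

Request:
arm_command(increments=[[[-1, 3, 0, 0, 0, 0], [-2, 6, 0, 0, 0, 0], [-2, 8, 0, 0, 0, 0], [-2, 10, 0, 0, 0, 0], [-2, 10, 0, 0, 0, 0], [-2, 10, 0, 0, 0, 0], [-2, 10, 0, 0, 0, 0], [-2, 10, 0, 0, 0, 0]]])

```text
clock: 8.75
ee_pos: [0.3102, -0.0914, 0.2139]
orientation: [0.931, -0.364, -0.0, -0.0]
wrist_force: [-0.9, 0.1, -0.5]
finger_gap: 0.002
```

```bash
python3 st.py; python3 - <<'E'
from h import *
from bench import eyes
c=eyes.read_camera('top'); a=cv2.imread('pics/top0.png'); b=c['frame'][:,:,::-1]
cv2.imwrite('pics/end.png',np.vstack([cv2.resize(x[130:310,200:460],(416,288)) for x in(a,b)]))
for uv,w in(((315,178),22),((220,202),20),((411,196),20),((379,267),18)):
    u,vv=uv; t=a[vv-w:vv+w,u-w:u+w]; r=cv2.matchTemplate(b[vv-w-10:vv+w+10,u-w-10:u+w+10].copy(),t,cv2.TM_CCOEFF_NORMED); _,m,_,l=cv2.minMaxLoc(r); print(uv,round(m,3),l[0]-10,l[1]-10)
c=eyes.read_camera('scene'); w=cv2.cvtColor(c['frame'],cv2.COLOR_RGB2HSV); m=(w[...,0]>45)&(w[...,0]<80)&(w[...,1]>150)&(w[...,2]>40)
print(blob(m),'start 149 @303.3,198.8')
E
```

```text
rel axis mm [-145.6 -235.8  213.9] tool-x as dial angle 2.043
contact angle 3.756
top orange px 71 dial angle 2.074
scene orange px 226 dial angle 2.064
(315, 178) 0.997 0 0
(220, 202) 0.992 0 0
(411, 196) 0.996 0 0
(379, 267) 0.995 0 0
[(np.int32(112), np.float64(33.3), np.float64(192.4)), (np.int32(149), np.float64(303.3), np.float64(198.7))] start 149 @303.3,198.8
```

View pics/end.png

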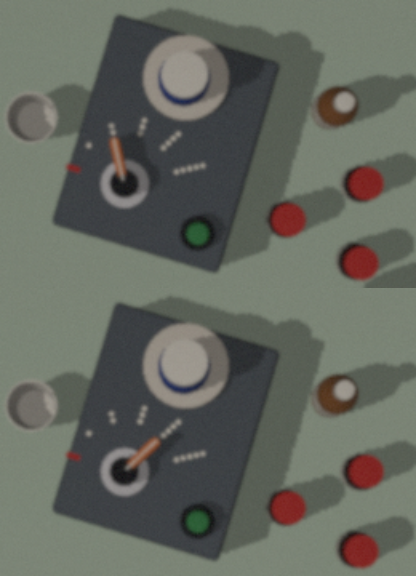

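The picture shows before (upper) and after (lower). The lever lies on the four-dot row at (160,440), the button is up at (197,520), and nothing else has moved. The arm is clear, so I'll hand in.

```bash
python3 -c "
from bench import sign_off; print(sign_off())"
```

```text
the job is handed in; nothing more can be done
None
```

The selector now stands at speed four and the start button was pressed fully down and released. I handed the job in at about 9 s of the 58 s allowed; no verdict was reported.

- **Selector:** it started at speed two. I pushed the lever from one side with the shut fingers through speed three to four. After the press, the two cameras read 2.06 and 2.07 rad against the nominal 2.094, well inside the ±0.15 band.
- **Start button:** I pressed it only at speed four, until the tip reached z = 0.086 m (the nominal full-down height) with 17 N on the wrist. In the last picture it is back at its starting size and position, so it is up again.
- **Everything else:** the paint jar, bottle, tub and ink jar (the leftmost red-capped one) show no movement between the first and last pictures. The arm was clear of everything at the end.
- **Disagreements:** the camera reads the lever about 0.03 rad below nominal. The measured tool position drifted up to about 4 mm from the intended one. Neither affected the result.

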